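Put the sensor head away and close its carrying case

TASK

Put the sensor head that lies on the bench back in its case, upright and fully down in the one pocket cut to fit it, without dropping it. Then close the case's lid all the way without slamming it, and only after that swing the steel clasp up over the lid's edge until it is home. Leave everything else where it is.

Things in the scene. Friction and masses are not known exactly. Their poses are not given: they have to be found in the camera images.
- sensor: Sensor head to put away: plain aluminium block 60 (x) x 36 (y) x 30 (z) mm with a black grip fin on top, 36 (x) x 18 (y) mm, from z = 30 to z = 56 mm. Origin at the centre of its underside, z up. 0.18 kg. Either way round in its pocket is right. It starts on the bench to the right of the case.
- case: Grey carrying case fixed to the bench; base 112 (x, front to back) x 284 (y) x 45 (z) mm, walls 5 mm. Origin at the centre of its underside; its front (clasp side) faces its own -x, towards the robot. Inside, three grey foam blocks stand side by side along y (91 mm apart) in any order, their tops 38 mm above the bench. The closed lid's top is 85 mm above the bench.
- lid (a joint): Lid angle, rad: 0 shut, 1.57 upright, up to 1.9 leaning back. The lid is a tray-like cover 112 x 284 mm, 40 mm deep; its stiff hinge keeps it wherever it is left; closing takes about 3 to 5 N at its edge.
- lid_hinge (a point): Point on the lid's hinge line (parallel to the case's y), at the middle of the back rim, 45 mm above the bench; fixed to the case, same axes.
- lid_edge (a point): Middle of the lid's free edge, on its outer face; moves and turns with the lid. When shut it is 112 mm in front of (case -x) and 40 mm above lid_hinge. Its axes are the lid's: x from the free edge to the hinge, z out of the lid's outer face.
- clasp (a joint): Clasp angle, rad: 0 home (plate upright, hook over the lid's edge), grows as it leans out to the front (case -x), up to 0.9. A stiff pivot keeps it where it is left; a push of 1 to 3 N in case +x on the plate's front swings it home.
- clasp_hinge (a point): Pivot of the clasp, at the middle of the case's front, 30 mm above the bench and 8 mm in front of the case wall; fixed to the case, same axes.
- clasp_lip (a point): Top of the clasp plate, 72 mm from its pivot. The plate is steel, 40 mm wide (y), 4 mm thick, with a 28 mm hook pointing backwards 58 mm from the pivot. Moves with the clasp.
- foam_small: Foam block 100 (x) x 89 (y) x 33 mm with the sensor head's own pocket, a rectangle 64 (x) x 40 (y) mm, 25 mm deep. Origin at centre of its underside; axes as the case's.
- foam_small_hole0 (a point): Centre of the mouth of the sensor head's own pocket, level with the foam's top; the pocket's floor is 25 mm below.
- foam_large: Like foam_small but with a bigger pocket, 86 (x) x 66 (y) mm, which stays empty: it belongs to another unit.
- foam_round: Like foam_small but with a round pocket of 46 mm that holds the steel adapter.
- adapter: Steel round adapter already in its round pocket, 42 mm across, 52 mm tall with a narrower neck; origin at centre of its underside; stays there.
- probe: Bystander: steel cone-shaped sampling probe standing on the bench, 52 mm wide, 98 mm tall; origin at centre of its underside; to be left alone.
- tape: Bystander: white roll of tape lying flat, 80 mm across, 24 mm high; origin at centre of its underside; to be left alone.
- driver: Bystander: screwdriver lying on the bench; to be left alone.
- wrench: Bystander: wrench lying on the bench; to be left alone.
- jar: Bystander: clear jar, 60 mm across, 85 mm tall; origin at centre of its underside; to be left alone.
- meter: Bystander: black handheld meter lying flat, 150 x 72 x 26 mm; origin at centre of its underside; to be left alone.
Mind the look-alikes: they are no part of the job. Leave any red look-alike of the sensor alone.

How it is judged:
By the outcome, as a careful person would: the job done as asked, in the order asked, and still so for the second after the job is handed in, with the robot touching nothing.
It also fails if it takes over 61 s, if anything falls off the work surface, if the arm or the gripper's body presses on something with over 40 N, if the wrist force passes 120 N, or if a joint passes its speed limit or range.

ROBOT

A 7-joint arm with a two-finger parallel gripper is mounted at the origin on the work surface. World frame = base frame: x ahead of the robot, y to its left, z up, the work surface at z = 0. Lengths are in m, angles in degrees, forces in N, time in s.
With the tool pointing down it reaches from about 0.425 to 1.025 m from the base axis. Payload 9.4 kg.
Tool frame: the origin (TCP) lies at the very end of the fingers, on their centre line; the grasp point (between the pads) lies 19 mm behind it; z points along the fingers, y is the line along which they close (so a half turn about z gives the same grasp; the last joint's range is limited). The gripper opens to 85 mm and grips with 20 to 120 N. Pads are 22 mm wide; open, the fingers measure 114 mm over their backs; the gripper's body (76 mm by 85 mm) begins 54 mm behind the grasp point. The pads swing forward as they close: fully open they stand 13 mm farther back than shut.
Start: joints at [-80.082, 34.337, -0.143, 91.639, 0.103, 54.024, -4.572], TCP at [0.179, 0.702, 0.195] pointing down, gripper open.
Joint ranges: [-147.43, 147.43], [-19.82, 112.94], [-74.19, 73.91], [6.32, 146.72], [-59.91, 239.91], [6.04, 106.73], [-150.56, 150.56]. Speed limits (degrees/s): [127.2, 127.2, 172.46, 172.46, 180, 180, 180].

INTERFACE

Orientations are given as [roll, pitch, yaw] about the fixed x, y, z axes, in that order (R = Rz(yaw) Ry(pitch) Rx(roll)).
In Python, from bench import manip, grab_frame, workorder gives the robot as it stands.
- The arm moves only by the tool drive_tool, never from a script. Its argument "increments" is a list that holds one entry, the list of rows, each a list of 6 numbers: the shift along the world's x, y, z in m, then the turn, a rotation vector about the world's x, y, z in degrees. In form: [[[dx, dy, dz, rx, ry, rz], ...]]. A call has 1 to 20 rows; each row is the pose to reach, as a shift and turn from the pose commanded when the call began; what a row does not reach only later rows make up. A row lasts 1/8 s, in which the tool goes at most 62.5 mm and 10.7 degrees, less where a joint would pass 70% of its speed; a pose out of reach is approached as far as the arm can. A call with a gripper value outside its range is refused whole. "gripper" is the opening, from 0 (shut) to 1 (fully open), set as the call begins (left out, the last holds). The fingers move at their own pace and stop on an object; "newtons" is the grip in N (left out, the last holds). Time passes only in rows, so rows that repeat a pose let the fingers close. It gives the time, the measured TCP pose, the force, the opening and the grip force at its end, in the units of the state.
- manip.read_state(): the state, without advancing time (a new reading comes with each control period).
- grab_frame(name): name is "side" or "top"; returns a dict with "color" (400x640x3 uint8, blue, green, red), "mtx" (3x3 intrinsics, pixels), "position" and "rotation" of the camera in the world. Camera axes: x right, y up, looking along -z (the intrinsics and any distortion apply to the point x, -y, -z); pixel columns grow to the right and rows downward; lengths in m; the calibration is good to about 2 mm. A picture is of the moment at which its call begins. There is no depth.
- workorder.finish_job(): hands the job in; it is judged then, once.
The state is a dict: "clock": time; "joint_pos": joint angles; "dq": joint speeds; "joint_torque": joint torques, N m; "tcp_pos": TCP position; "tool_rot": TCP orientation; "wrist_force": force on the tool from outside, world axes, zero at the start; "ft_torque": the same for the moment, N m; "width": finger opening in m; "gripper_force": force on a finger pad.
Only numpy, scipy, OpenCV 4.12 (cv2) and the standard library are available. Lean on these libraries where they do the work, as an engineer would, in place of code of your own. Each camera call takes 0.05 s, during which the arm holds its last target. There are 200 camera calls.

## Working session

There is one attempt and no reset: what is moved stays moved. The work goes in short steps, Python scripts to look and compute and a tool call to move; the robot and the scene stay as the last step left them, time stands still between calls to the robot, and variables do not carry over. Pictures are saved under pics/ and viewed, at most 10 in all, crops included, and the job is handed in when it is done.

Besides the shell and the picture viewer there is one more tool, called after "Emit:" by a JSON object that holds its "name" and its "arguments". drive_tool: Moves the arm, as the interface text tells. Its arguments: {"type":"object","properties":{"increments":{"type":"array"},"gripper":{"type":"number"},"newtons":{"type":"number"}},"required":["increments"]}

```bash
mkdir -p pics; ls
python3 - <<'E'
from bench import manip, grab_frame, workorder
import cv2,pickle
print(manip.read_state())
for n in("top","side"):
    f=grab_frame(n); cv2.imwrite(f"pics/{n}0.png",f["color"]); pickle.dump(f,open(f"{n}0.pkl","wb"))
    print(n,f["mtx"],f["position"],f["rotation"],[k for k in f])
E
```

```text
pics
{'clock': 0.0, 'joint_pos': array([-80.08090577,  34.38537025,  -0.14558183,  91.6801089 ,
         0.10546016,  54.02572816,  -4.57191406]), 'dq': array([-0.07282421, -0.00441944,  0.08859079, -0.01924758, -0.00119617,
       -0.00674124,  0.15056048]), 'joint_torque': array([ 1.10120800e-04, -7.76422691e+01,  1.56526275e+00, -2.58007550e+01,
        1.24149519e-02,  9.20716528e-03, -7.07078385e-06]), 'tcp_pos': array([0.17914499, 0.70196864, 0.19371143]), 'tool_rot': array([-1.79909453e+02,  1.02803149e-02,  1.65691225e+02]), 'wrist_force': array([ 0.61534141, -0.19342469, -0.15012756]), 'ft_torque': array([ 0.0199926 , -0.00741985,  0.01901971]), 'gripper_force': 0.0, 'width': 0.08540792255696664}
top [[402.96567908   0.         322.46876858]
 [  0.         402.96567908 198.8942756 ]
 [  0.           0.           1.        ]] [ 0.47284208 -0.04258182  1.09009733] [  5.62697665  -0.6021401  -89.47061656] ['color', 'mtx', 'position', 'rotation']
side [[383.37446357   0.         327.01174736]
 [  0.         383.37446357 202.41805253]
 [  0.           0.           1.        ]] [ 0.28962153 -0.74366004  0.81254772] [ 45.5629924    0.11185699 -22.23187524] ['color', 'mtx', 'position', 'rotation']
```

View pics/top0.png

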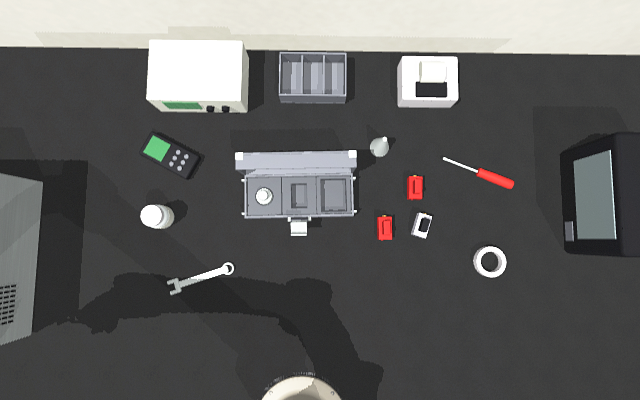

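View pics/side0.png

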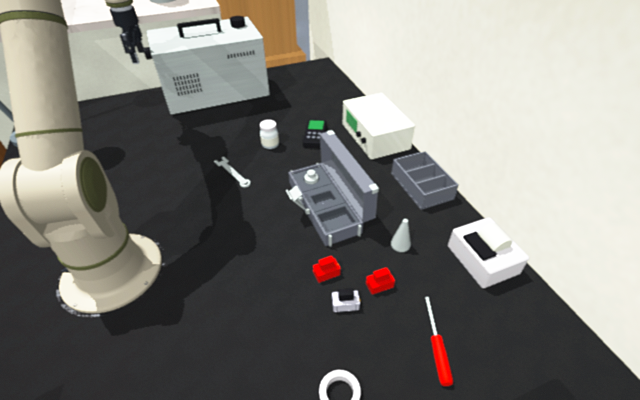

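The top view shows the case around (299,197): round pocket with adapter (264,196), small pocket in the middle (299,195), large pocket (333,195). The lid is standing at the back and the clasp is at (299,227). Candidates for the sensor are red (415,187), red (385,227) and aluminium with a black fin (422,225). By the description it is the aluminium one. I'll check that in a close crop.

```bash
cat > h.py <<'E'
import numpy as np, pickle, cv2
from scipy.spatial.transform import Rotation as R
def load(n): return pickle.load(open(n+".pkl","rb"))
def ray(f,uv):
    M=f["mtx"]; d=np.array([(uv[0]-M[0,2])/M[0,0],-(uv[1]-M[1,2])/M[1,1],-1])
    return np.array(f["position"]),R.from_euler("xyz",f["rotation"],degrees=True).apply(d)
def onz(f,uv,z):
    p,d=ray(f,uv); return p+d*(z-p[2])/d[2]
def proj(f,P):
    c=R.from_euler("xyz",f["rotation"],degrees=True).inv().apply(np.array(P)-f["position"]); M=f["mtx"]
    return np.array([M[0,2]+M[0,0]*c[0]/-c[2],M[1,2]-M[1,1]*c[1]/-c[2]])
E
python3 - <<'E'
from h import *
t=load("top0"); s=load("side0")
c=cv2.resize(t["color"][140:245,230:440],None,fx=3.8,fy=3.8,interpolation=cv2.INTER_CUBIC)
cv2.imwrite("pics/c1.png",c)
c=cv2.resize(s["color"][120:320,270:410],None,fx=3,fy=3,interpolation=cv2.INTER_CUBIC)
cv2.imwrite("pics/c2.png",c)
# sensor fin: black blob inside bright
for n,f,box in(("top",t,(408,208,438,242)),("side",s,(328,282,364,318))):
    x0,y0,x1,y1=box; g=f["color"][y0:y1,x0:x1].max(2)
    print(n); m=cv2.morphologyEx((g>100).astype(np.uint8),cv2.MORPH_CLOSE,np.ones((9,9)))
    cs,_=cv2.findContours(m,0,1); k=max(cs,key=cv2.contourArea)+np.array([x0,y0]); print(cv2.minAreaRect(k),cv2.boxPoints(cv2.minAreaRect(k)))
    fin=((g<70)&(cv2.erode(m,np.ones((3,3)))>0)).astype(np.uint8)
    ys,xs=np.nonzero(fin); 
    if len(xs): print("fin",cv2.minAreaRect(np.c_[xs+x0,ys+y0].astype(np.float32)))
E
```

```text
top
((421.8033142089844, 225.76681518554688), (22.03683090209961, 29.39704704284668), 28.810794830322266) [[405.0653  233.3359 ]
 [419.2323  207.57776]
 [438.54132 218.19772]
 [424.37433 243.95587]]
fin ((417.7884521484375, 228.55770874023438), (19.023265838623047, 23.533939361572266), 11.309932708740234)
side
((345.50628662109375, 300.62469482421875), (20.374547958374023, 35.4057731628418), 87.1375961303711) [[327.31677 291.33417]
 [362.67834 289.5661 ]
 [363.6958  309.91522]
 [328.33423 311.6833 ]]
fin ((345.49951171875, 299.015625), (35.35773849487305, 11.05710220336914), 1.7899105548858643)
```

View pics/c1.png

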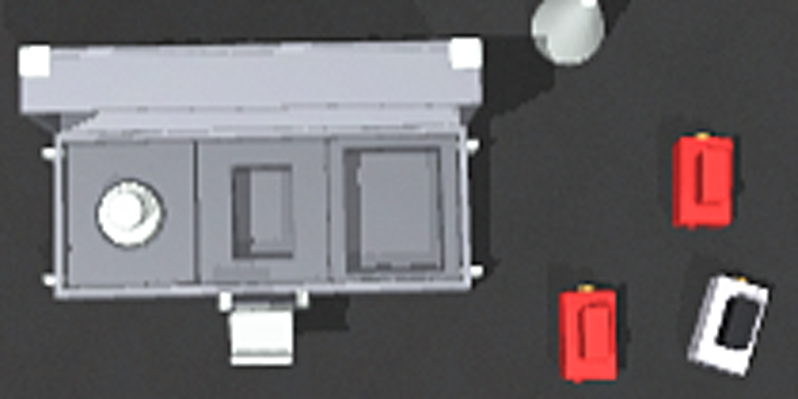

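View pics/c2.png

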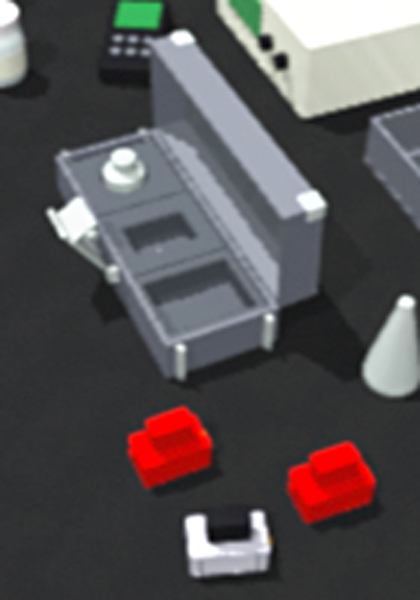

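The crops confirm it: the aluminium block with the black fin (c1 about (738,325)) is the sensor, and the two red ones are look-alikes. The small pocket's mouth has c1 corners near (232,166), (293,166), (293,258) and (234,258), and the clasp leans out in front of it. Next I'll turn these into positions.

Run:
```python
from h import *
np.set_printoptions(precision=4,suppress=True)
t=load("top0"); s=load("side0")
o=lambda x,y:((x+.5)/3.8-.5+230,(y+.5)/3.8-.5+140)
q=lambda x,y:((x+.5)/3-.5+270,(y+.5)/3-.5+120)
def show(n,f,conv,pts,z):
    P=np.array([onz(f,conv(*p),z)[:2] for p in pts]); print(n,P.mean(0)); print(P)
show("pocket top",t,o,[(232,166),(293,166),(293,258),(234,258)],.038)
show("pocket side",s,q,[(160,214),(198,234),(160,251),(122,233)],.038)
show("rim top",t,o,[(57,137),(468,133),(470,289),(57,297)],.045)
show("rim side",s,q,[(57,155),(145,130),(276,308),(173,343)],.045)
show("large top",t,o,[(344,150),(442,150),(443,272),(346,272)],.038)
show("adapter top",t,o,[(127,203)],.055)
show("clasp lip",t,o,[(232,362),(293,362)],.08)
show("lid edge back",t,o,[(20,45),(481,38)],.15)
# fin dark blob upsampled
for n,f,(x0,y0,x1,y1) in(("top",t,(405,205,440,245)),("side",s,(325,280,366,318))):
    k=8; g=cv2.resize(f["color"][y0:y1,x0:x1].max(2),None,fx=k,fy=k,interpolation=cv2.INTER_CUBIC)
    w=lambda b:[((u+.5)/k-.5+x0,(v+.5)/k-.5+y0) for u,v in b]
    nn,l,st,ce=cv2.connectedComponentsWithStats((g<110).astype(np.uint8))
    print(n,"dark",[(i,st[i].tolist()) for i in range(1,nn) if st[i][4]>100])
    for i in range(1,nn):
        if 300<st[i][4]<20000 and st[i][0]>0 and st[i][1]>0 :
            cs,_=cv2.findContours((l==i).astype(np.uint8),0,1); r=cv2.minAreaRect(cs[0]); print("dim",np.array(r[1])/k)
            for z in(.056,.03): show("fin z%g"%z,f,lambda a,b:(a,b),w(cv2.boxPoints(r)),z)
    nn,l,st,ce=cv2.connectedComponentsWithStats((g>=110).astype(np.uint8)); i=1+st[1:,4].argmax()
    cs,_=cv2.findContours((l==i).astype(np.uint8),0,1); r=cv2.minAreaRect(max(cs,key=cv2.contourArea)); 
    for z in(.03,.0): show("body z%g"%z,f,lambda a,b:(a,b),w(cv2.boxPoints(r)),z)
    cv2.imwrite(f"pics/s_{n}.png",cv2.resize(f["color"][y0:y1,x0:x1],None,fx=8,fy=8,interpolation=cv2.INTER_CUBIC))
a=cv2.imread("pics/s_top.png");b=cv2.imread("pics/s_side.png");H=max(a.shape[0],b.shape[0])
cv2.imwrite("pics/s.png",np.hstack([cv2.copyMakeBorder(i,0,H-i.shape[0],0,8,0) for i in(a,b)]))
```

```text
pocket top [0.5852 0.0094]
[[ 0.6169  0.0313]
 [ 0.6174 -0.0109]
 [ 0.5535 -0.0117]
 [ 0.5531  0.0289]]
pocket side [0.5843 0.0124]
[[ 0.5944  0.0376]
 [ 0.618  -0.0031]
 [ 0.575  -0.011 ]
 [ 0.55    0.0263]]
rim top [0.5833 0.0088]
[[ 0.6348  0.1516]
 [ 0.6407 -0.1316]
 [ 0.5329 -0.1331]
 [ 0.5247  0.1485]]
rim side [0.5836 0.0148]
[[ 0.5262  0.1551]
 [ 0.6258  0.1589]
 [ 0.6422 -0.1258]
 [ 0.5402 -0.129 ]]
large top [ 0.5869 -0.0809]
[[ 0.629  -0.0461]
 [ 0.6297 -0.1141]
 [ 0.5449 -0.1151]
 [ 0.5442 -0.0483]]
adapter top [0.5885 0.101 ]
[[0.5885 0.101 ]]
clasp lip [0.4816 0.0062]
[[ 0.4814  0.0262]
 [ 0.4818 -0.0138]]
lid edge back [0.6801 0.013 ]
[[ 0.6762  0.1567]
 [ 0.6839 -0.1307]]
top dark [(1, [0, 0, 280, 320, 65099]), (2, [107, 101, 92, 115, 7280])]
dim [ 8.9628 14.4572]
fin z0.056 [ 0.5115 -0.3135]
[[ 0.4967 -0.2971]
 [ 0.5325 -0.3078]
 [ 0.5264 -0.33  ]
 [ 0.4906 -0.3192]]
fin z0.03 [ 0.5125 -0.3203]
[[ 0.4973 -0.3035]
 [ 0.534  -0.3145]
 [ 0.5277 -0.3372]
 [ 0.4911 -0.3261]]
body z0.03 [ 0.5123 -0.314 ]
[[ 0.4864 -0.283 ]
 [ 0.5504 -0.3033]
 [ 0.5381 -0.3451]
 [ 0.4742 -0.3246]]
body z0 [ 0.5134 -0.3217]
[[ 0.4868 -0.2898]
 [ 0.5526 -0.3107]
 [ 0.5399 -0.3536]
 [ 0.4743 -0.3326]]
side dark [(1, [0, 0, 328, 304, 73327])]
body z0.03 [ 0.5078 -0.3201]
[[ 0.485  -0.2842]
 [ 0.5497 -0.3044]
 [ 0.5291 -0.3556]
 [ 0.4673 -0.336 ]]
body z0 [ 0.5161 -0.3038]
[[ 0.4925 -0.2666]
 [ 0.5597 -0.2876]
 [ 0.5383 -0.3407]
 [ 0.4741 -0.3204]]
```

View pics/s.png

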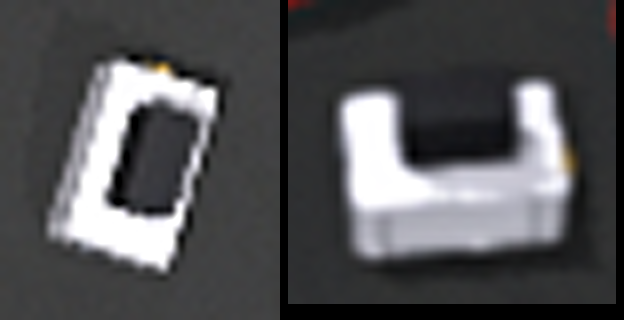

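The left panel shows the fin's clean rectangle at about -17.5°, and the right panel shows the block upright on the bench. The sensor centre is about (0.512, -0.317). The pocket centre is about (0.585, 0.0095), with the case yawed about 1.5°. I'll travel to above the sensor next.

Emit:
{"name": "drive_tool", "arguments": {"increments": [[[0,0,0.06,0,0,0],[0.321,-0.352,0.06,0,0,-3.4],[0.321,-0.352,0.06,0,0,-3.4],[0.321,-0.352,0.06,0,0,-3.4],[0.321,-0.352,0.06,0,0,-3.4],[0.321,-0.352,0.06,0,0,-3.4],[0.321,-0.352,0.06,0,0,-3.4],[0.321,-0.352,0.06,0,0,-3.4],[0.321,-0.352,0.06,0,0,-3.4],[0.333,-1.019,0.06,0,0,-3.4],[0.333,-1.019,0.06,0,0,-3.4],[0.333,-1.019,0.06,0,0,-3.4],[0.333,-1.019,0.06,0,0,-3.4],[0.333,-1.019,0.06,0,0,-3.4],[0.333,-1.019,0.06,0,0,-3.4],[0.333,-1.019,0.06,0,0,-3.4],[0.333,-1.019,0.06,0,0,-3.4],[0.333,-1.019,0.06,0,0,-3.4],[0.333,-1.019,0.06,0,0,-3.4],[0.333,-1.019,0.06,0,0,-3.4]]], "gripper": 0.6}}

```text
clock: 2.6
tcp_pos: [0.5113, -0.3197, 0.2543]
tool_rot: [-180.0, -0.0, 162.1]
wrist_force: [0.3, -0.2, -0.2]
width: 0.0513
gripper_force: 0.0
```

Emit:
{"name": "drive_tool", "arguments": {"increments": [[[0,0,-0.06,0,0,0],[0,0,-0.12,0,0,0],[0,0,-0.16,0,0,0],[0,0,-0.16,0,0,0],[0,0,-0.16,0,0,0]]]}}

```text
clock: 3.22
tcp_pos: [0.5128, -0.317, 0.0958]
tool_rot: [-180.0, 0.1, 162.3]
wrist_force: [-0.4, -0.6, 0.6]
width: 0.0513
gripper_force: 0.0
```

Run:
```python
from h import *
from bench import manip, grab_frame
f=grab_frame("top");pickle.dump(f,open("top1.pkl","wb"));g=grab_frame("side");pickle.dump(g,open("side1.pkl","wb"))
s=manip.read_state(); print(s["tcp_pos"],s["tool_rot"],s["joint_pos"])
p=s["tcp_pos"]; print(proj(f,p),proj(g,p), proj(g,[.512,-.317,.056]),proj(g,[p[0],p[1],.056]))
b=cv2.resize(g["color"][190:330,270:420],None,fx=4,fy=4,interpolation=cv2.INTER_CUBIC)
cv2.imwrite("pics/d1.png",b)
```

```text
[ 0.51332379 -0.31712814  0.09658447] [-1.79971650e+02  1.77584065e-01  1.62290372e+02] [ 19.02751     33.40333705  10.81711066 113.47765074 -10.69096354
  33.87138086 109.27053751]
[429.54088177 223.15999431] [348.41278761 282.16292502] [347.19643836 292.45155171] [347.75023864 292.30510343]
```

View pics/d1.png

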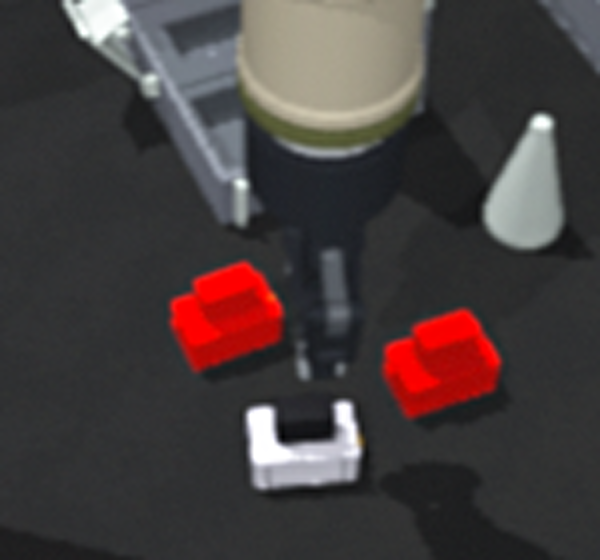

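The side view shows the fingers over the fin: tip at about (350,282) px, fin top at about (346,292), which agrees with the projections. Descending and gripping.

Emit:
{"name": "drive_tool", "arguments": {"increments": [[[0,0,-0.03,0,0,0],[0,0,-0.061,0,0,0],[0,0,-0.061,0,0,0],[0,0,-0.061,0,0,0]]]}}

```text
clock: 3.82
tcp_pos: [0.5131, -0.3171, 0.0353]
tool_rot: [-180.0, 0.1, 162.3]
wrist_force: [-0.0, -0.1, 0.1]
width: 0.0514
gripper_force: 0.0
```

Emit:
{"name": "drive_tool", "arguments": {"increments": [[[0,0,0,0,0,0],[0,0,0,0,0,0],[0,0,0,0,0,0],[0,0,0,0,0,0],[0,0,0,0,0,0],[0,0,0,0,0,0],[0,0,0,0,0,0],[0,0,0,0,0,0]]], "gripper": 0, "newtons": 40}}

```text
clock: 4.82
tcp_pos: [0.5122, -0.3165, 0.0335]
tool_rot: [-180.0, 0.0, 162.3]
wrist_force: [1.3, -0.0, 0.1]
width: -0.0
gripper_force: 0.0
```

Run:
```python
from h import *
from bench import manip, grab_frame
f=grab_frame("top");pickle.dump(f,open("top2.pkl","wb"));g=grab_frame("side");pickle.dump(g,open("side2.pkl","wb"))
s=manip.read_state(); print(s["tcp_pos"],s["width"],s["gripper_force"])
b=cv2.resize(g["color"][220:330,290:400],None,fx=5,fy=5,interpolation=cv2.INTER_CUBIC)
cv2.imwrite("pics/d2.png",b)
```

```text
[ 0.51222513 -0.31650003  0.03356001] 0.00020847197497232664 0.0
```

View pics/d2.png

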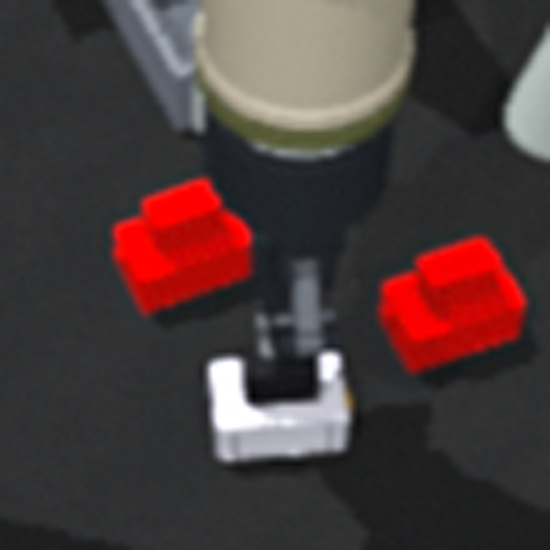

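Run:
```python
from h import *
np.set_printoptions(precision=1,suppress=True)
g=load("side1"); f=load("top1")
n=np.array([np.cos(np.radians(72.3)),np.sin(np.radians(72.3)),0])
for z in(.096,.109,.12):
  P=np.array([.513,-.317,z]); print(z,[proj(g,P+k*n) for k in(-.0257,.0257)],[proj(f,P+k*n) for k in(-.0257,.0257)])
for z in(.034,.046,.058): print(z,proj(g,[.512,-.3165,z]),proj(f,[.512,-.3165,z]))
rows=[]
for k in "012":
  a=load("side"+k)["color"][255:325,315:385]; rows.append(cv2.resize(a,(260,260),interpolation=cv2.INTER_CUBIC))
r2=[cv2.resize(load("top"+k)["color"][190:260,390:460],(260,260),interpolation=cv2.INTER_CUBIC) for k in "012"]
im=np.vstack([np.hstack(rows),np.hstack(r2)]); im=np.clip(255*(im/255.)**.5,0,255).astype(np.uint8); cv2.imwrite("pics/e.png",im)
```

```text
0.096 [array([349.7, 292.4]), array([346.9, 272.6])] [array([439.4, 226.6]), array([419.5, 220. ])]
0.109 [array([349.9, 289.1]), array([347.1, 269.2])] [array([441. , 226.4]), array([420.8, 219.8])]
0.12 [array([350.1, 286.2]), array([347.3, 266.3])] [array([442.3, 226.3]), array([422. , 219.6])]
0.034 [346.8 297.5] [422.8 224.6]
0.046 [347.  294.7] [423.9 224.4]
0.058 [347.1 291.8] [425.2 224.2]
```

View pics/e.png

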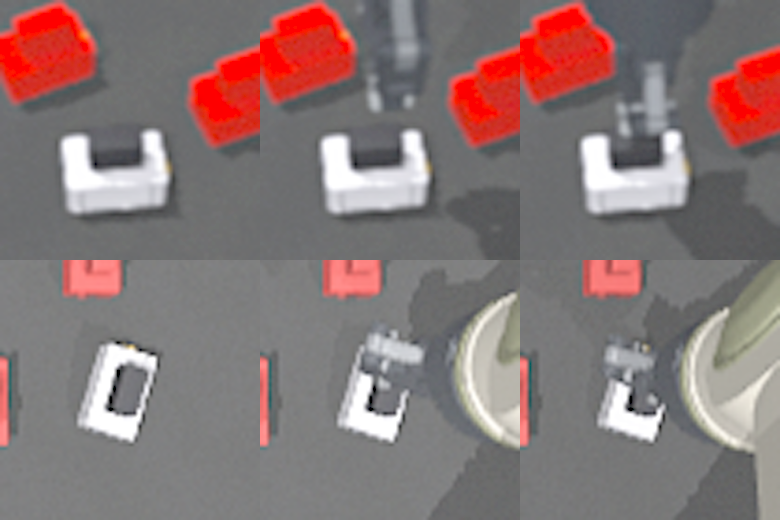

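The composite shows the shut fingertips resting above the fin's top face: side2 tips at about (348,291) px, where the TCP reading predicts v≈297.5. That puts the tips about 28 mm higher than the reading. The sensor hasn't moved. I'll reopen, go 25 mm lower straddling it, and close again. The closed width will tell fin (18 mm) from body (36 mm).

Emit:
{"name": "drive_tool", "arguments": {"increments": [[[0,0,0,0,0,0],[0,0,0,0,0,0],[0,0,0,0,0,0],[0,0,0,0,0,0],[0,0,-0.01,0,0,0],[0,0,-0.02,0,0,0],[0,0,-0.025,0,0,0],[0,0,-0.025,0,0,0]]], "gripper": 0.62}}

```text
clock: 5.92
tcp_pos: [0.5118, -0.3163, 0.0078]
tool_rot: [180.0, -0.1, 162.3]
wrist_force: [0.7, -0.4, 1.1]
width: 0.0528
gripper_force: 0.0
```

Emit:
{"name": "drive_tool", "arguments": {"increments": [[[0,0,0,0,0,0],[0,0,0,0,0,0],[0,0,0,0,0,0],[0,0,0,0,0,0],[0,0,0,0,0,0],[0,0,0,0,0,0]]], "gripper": 0, "newtons": 40}}

```text
clock: 6.68
tcp_pos: [0.5125, -0.3165, 0.0089]
tool_rot: [180.0, 0.0, 162.3]
wrist_force: [-0.9, 1.8, 5.0]
width: 0.0166
gripper_force: 43.1
```

Fin gripped (width 17 mm, 43 N). Next I'll lift and carry it above the pocket.

Emit:
{"name": "drive_tool", "arguments": {"increments": [[[0,0,0.01,0,0,0],[0,0,0.03,0,0,0],[0,0,0.07,0,0,0],[0,0,0.11,0,0,0],[0.01,0.04,0.11,0,0,3],[0.02,0.085,0.11,0,0,6],[0.03,0.13,0.11,0,0,9],[0.04,0.175,0.11,0,0,12],[0.05,0.22,0.11,0,0,15],[0.06,0.265,0.11,0,0,18],[0.069,0.305,0.11,0,0,19.1],[0.073,0.3265,0.11,0,0,19.1],[0.073,0.3265,0.11,0,0,19.1],[0.073,0.3265,0.11,0,0,19.1],[0.073,0.3265,0.08,0,0,19.1],[0.073,0.3265,0.07,0,0,19.1],[0.073,0.3265,0.07,0,0,19.1],[0.073,0.3265,0.07,0,0,19.1]]], "newtons": 60}}

```text
clock: 8.93
tcp_pos: [0.5856, 0.0095, 0.0792]
tool_rot: [-180.0, 0.0, -178.7]
wrist_force: [-0.2, 0.4, -0.7]
width: 0.0159
gripper_force: 61.1
```

Run:
```python
from h import *
from bench import manip, grab_frame
f=grab_frame("top");pickle.dump(f,open("top3.pkl","wb"));g=grab_frame("side");pickle.dump(g,open("side3.pkl","wb"))
s=manip.read_state(); print(s["tcp_pos"],s["tool_rot"],s["width"],s["gripper_force"],s["wrist_force"])
b=cv2.resize(g["color"][150:250,270:390],None,fx=4.5,fy=4.5,interpolation=cv2.INTER_CUBIC)
c=cv2.resize(f["color"][150:250,270:325],None,fx=4.5,fy=4.5,interpolation=cv2.INTER_CUBIC)
im=np.hstack([b,c]);print(im.shape);cv2.imwrite("pics/f.png",im)
```

```text
[0.58572188 0.00981611 0.07934608] [ 1.79997193e+02  7.06255486e-02 -1.78626136e+02] 0.01614289475556953 61.122687170282006 [ 0.07267767 -0.40952038 -3.26375135]
(450, 788, 3)
```

View pics/f.png

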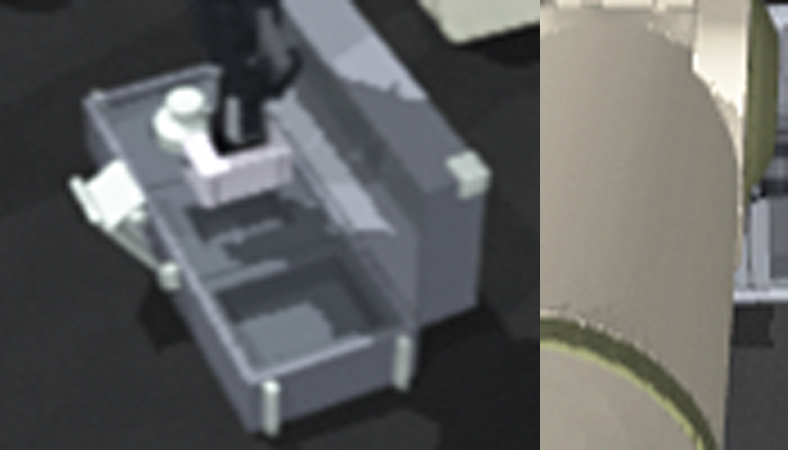

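The side view shows the sensor held upright above the small pocket: its near bottom edge runs (316,195) to (335,190) px, with the pocket mouth just below. Top and side agree on the needed shift to within 1 mm. I'll refine only the case yaw, using line segments.

Run:
```python
from h import *
k=4
for n,(x0,y0,x1,y1) in(("top0",(235,165,365,225)),("side0",(280,155,370,250)),("top3",(318,165,365,225)),("side3",(280,155,375,250))):
    f=load(n); g=cv2.resize(cv2.cvtColor(f["color"][y0:y1,x0:x1],cv2.COLOR_BGR2GRAY),None,fx=k,fy=k,interpolation=cv2.INTER_CUBIC)
    L=cv2.createLineSegmentDetector().detect(g)[0][:,0]
    for l in L:
        p=[onz(f,((l[i]+.5)/k-.5+x0,(l[i+1]+.5)/k-.5+y0),.045)[:2] for i in(0,2)]
        d=p[1]-p[0]; 
        if np.hypot(*d)<(.05 if n!="side3" else .03): continue
        a=np.degrees(np.arctan2(d[1],d[0])); a=(a+45)%90-45
        if n=="side3":
            p=[onz(f,((l[i]+.5)/k-.5+x0,(l[i+1]+.5)/k-.5+y0),.07)[:2] for i in(0,2)]; 
            if not (abs(np.mean(p,0)[1]-.01)<.03): continue
        if abs(a)<8: print(n,"%.3f"%np.hypot(*d),"yaw %.1f"%a,np.round(p,3).tolist())
```

```text
top0 0.081 yaw 2.2 [[0.548, -0.133], [0.63, -0.13]]
top0 0.095 yaw 1.9 [[0.643, -0.125], [0.547, -0.129]]
top0 0.055 yaw 2.4 [[0.548, 0.146], [0.603, 0.148]]
top0 0.079 yaw 1.8 [[0.62, 0.153], [0.541, 0.151]]
top0 0.110 yaw 1.8 [[0.53, -0.023], [0.533, -0.133]]
top0 0.097 yaw 2.4 [[0.632, 0.055], [0.536, 0.051]]
top0 0.095 yaw 1.2 [[0.538, 0.056], [0.633, 0.058]]
top0 0.064 yaw 1.4 [[0.552, 0.03], [0.615, 0.032]]
top0 0.069 yaw 1.7 [[0.63, 0.144], [0.561, 0.142]]
top0 0.111 yaw 2.0 [[0.524, 0.151], [0.528, 0.04]]
top0 0.081 yaw 1.9 [[0.548, -0.125], [0.629, -0.122]]
top0 0.087 yaw 2.5 [[0.631, -0.113], [0.544, -0.116]]
top0 0.079 yaw 2.7 [[0.547, -0.112], [0.626, -0.109]]
top0 0.058 yaw 0.3 [[0.605, -0.058], [0.547, -0.058]]
top0 0.088 yaw 2.2 [[0.542, -0.048], [0.629, -0.045]]
top0 0.078 yaw 1.1 [[0.538, -0.126], [0.537, -0.048]]
top0 0.090 yaw 0.8 [[0.633, -0.037], [0.542, -0.038]]
top0 0.070 yaw 0.5 [[0.542, -0.034], [0.612, -0.034]]
top0 0.093 yaw 1.4 [[0.635, 0.092], [0.637, -0.002]]
top0 0.057 yaw 0.8 [[0.639, -0.046], [0.64, -0.103]]
top0 0.055 yaw 1.1 [[0.641, 0.135], [0.642,
[... 1348 characters left out ...]
]]
top3 0.061 yaw 2.4 [[0.548, -0.125], [0.61, -0.122]]
top3 0.059 yaw 1.0 [[0.538, -0.107], [0.537, -0.048]]
top3 0.064 yaw 1.8 [[0.545, -0.114], [0.543, -0.05]]
top3 0.066 yaw 0.2 [[0.623, -0.146], [0.557, -0.147]]
side3 0.043 yaw 2.3 [[0.482, 0.051], [0.484, 0.01]]
side3 0.037 yaw -2.4 [[0.612, 0.035], [0.576, 0.036]]
side3 0.040 yaw 2.7 [[0.523, 0.017], [0.521, 0.056]]
side3 0.059 yaw 2.7 [[0.555, -0.006], [0.612, -0.003]]
side3 0.034 yaw 2.1 [[0.553, 0.032], [0.554, -0.0]]
side3 0.145 yaw 1.8 [[0.653, -0.068], [0.649, 0.073]]
side3 0.032 yaw -0.0 [[0.541, -0.034], [0.541, -0.002]]
side3 0.036 yaw 0.9 [[0.623, 0.011], [0.624, -0.024]]
side3 0.033 yaw 1.8 [[0.632, 0.023], [0.633, -0.009]]
```

Emit:
{"name": "drive_tool", "arguments": {"increments": [[[0,0,-0.015,0,0,0.4],[0,0,-0.025,0,0,0.4],[0,0,-0.03,0,0,0.4],[0,0,-0.034,0,0,0.4],[0,0,-0.038,0,0,0.4],[0,0,-0.038,0,0,0.4]]]}}

```text
clock: 9.78
tcp_pos: [0.5898, 0.0109, 0.0428]
tool_rot: [179.9, 0.5, -178.2]
wrist_force: [4.8, 2.1, 16.2]
width: 0.0162
gripper_force: 64.6
```

Emit:
{"name": "drive_tool", "arguments": {"increments": [[[0.003,0.001,0.002,0,0,0],[0.003,0.001,0.002,0,0,0]]]}}

```text
clock: 10.02
tcp_pos: [0.5896, 0.0112, 0.0432]
tool_rot: [180.0, 0.2, -178.2]
wrist_force: [1.6, 0.3, -0.5]
width: 0.0161
gripper_force: 62.4
```

Run:
```python
from h import *
from bench import manip, grab_frame
g=grab_frame("side");pickle.dump(g,open("side4.pkl","wb"))
s=manip.read_state(); print(s["tcp_pos"],s["tool_rot"],s["width"],s["gripper_force"],s["wrist_force"])
x0,y0,x1,y1=300,170,350,220;k=4
f=g; q=cv2.resize(cv2.cvtColor(f["color"][y0:y1,x0:x1],cv2.COLOR_BGR2GRAY),None,fx=k,fy=k,interpolation=cv2.INTER_CUBIC)
for l in cv2.createLineSegmentDetector().detect(q)[0][:,0]:
    if np.hypot(l[2]-l[0],l[3]-l[1])<25: continue
    w=[((l[i]+.5)/k-.5+x0,(l[i+1]+.5)/k-.5+y0) for i in(0,2)]
    print(np.round(w,1).tolist(),*[np.round([onz(f,u,z)[:2] for u in w],4).tolist() for z in(.038,.064)])
```

```text
[0.58930976 0.01109969 0.04284749] [ 1.79997351e+02  1.22860211e-01 -1.78209484e+02] 0.01595381061169187 62.54030227661133 [ 3.98582349  0.64342693 -1.63008382]
[[332.0, 191.0], [320.5, 192.60000610351562]] [[0.6191, 0.0276], [0.5848, 0.0338]] [[0.6081, 0.0017], [0.5749, 0.0077]]
[[308.20001220703125, 169.10000610351562], [303.20001220703125, 176.1999969482422]] [[0.589, 0.1502], [0.5628, 0.1239]] [[0.5789, 0.1202], [0.5537, 0.0948]]
[[303.3999938964844, 175.8000030517578], [305.3999938964844, 182.10000610351562]] [[0.564, 0.1254], [0.5595, 0.0952]] [[0.5548, 0.0962], [0.5504, 0.067]]
[[310.5, 190.39999389648438], [314.70001220703125, 196.60000610351562]] [[0.5608, 0.0544], [0.5631, 0.0245]] [[0.5517, 0.0276], [0.5539, -0.0013]]
[[338.1000061035156, 173.39999389648438], [333.20001220703125, 181.0]] [[0.668, 0.0948], [0.6402, 0.0677]] [[0.6553, 0.0667], [0.6285, 0.0404]]
[[320.8999938964844, 181.3000030517578], [321.29998779296875, 190.6999969482422]] [[0.6047, 0.0805], [0.5902, 0.0406]] [[0.5941, 0.0528], [0.5801, 0.0143]]
[[323.1000061035156, 202.0], [333.79998779296875, 199.3999938
[... 2202 characters left out ...]
0.1000061035156, 218.8000030517578]] [[0.5934, -0.0755], [0.5704, -0.0751]] [[0.5832, -0.098], [0.561, -0.0976]]
[[305.1000061035156, 182.5], [311.70001220703125, 184.0]] [[0.5582, 0.0937], [0.5743, 0.0797]] [[0.5491, 0.0656], [0.5648, 0.0521]]
[[336.70001220703125, 187.89999389648438], [340.1000061035156, 193.39999389648438]] [[0.6377, 0.0348], [0.6372, 0.0086]] [[0.626, 0.0087], [0.6256, -0.0166]]
[[308.8999938964844, 203.1999969482422], [305.5, 197.6999969482422]] [[0.5377, 0.005], [0.5364, 0.0301]] [[0.5293, -0.0201], [0.5281, 0.0042]]
[[332.79998779296875, 182.1999969482422], [336.6000061035156, 187.8000030517578]] [[0.6366, 0.0627], [0.6374, 0.0354]] [[0.625, 0.0357], [0.6257, 0.0093]]
```

Forces are back near zero. In this view the sensor sits at about (0.584, 0.0125) and the pocket at about (0.585, 0.013), so it is aligned within about 1 mm. Continuing down gently.

Emit:
{"name": "drive_tool", "arguments": {"increments": [[[0,0,-0.002,0,0,0],[0,0,-0.004,0,0,0],[0,0,-0.006,0,0,0],[0,0,-0.006,0,0,0]]]}}

```text
clock: 10.58
tcp_pos: [0.5892, 0.0109, 0.0364]
tool_rot: [-180.0, 0.1, -178.2]
wrist_force: [5.3, 0.3, -0.3]
width: 0.0159
gripper_force: 62.6
```

Emit:
{"name": "drive_tool", "arguments": {"increments": [[[0.0015,0,-0.003,0,0,0],[0.0015,0,-0.006,0,0,0],[0.0015,0,-0.009,0,0,0],[0.0015,0,-0.011,0,0,0],[0.0015,0,-0.012,0,0,0],[0.0015,0,-0.012,0,0,0]]]}}

```text
clock: 11.32
tcp_pos: [0.5895, 0.011, 0.0244]
tool_rot: [-180.0, -0.0, -178.2]
wrist_force: [2.4, 0.3, -1.7]
width: 0.0161
gripper_force: 62.4
```

Emit:
{"name": "drive_tool", "arguments": {"increments": [[[0,0,-0.001,0,0,0],[0,0,-0.002,0,0,0],[0,0,-0.003,0,0,0],[0,0,-0.003,0,0,0],[0,0,-0.003,0,0,0]]]}}

```text
clock: 11.95
tcp_pos: [0.5891, 0.0112, 0.0224]
tool_rot: [180.0, -0.0, -178.2]
wrist_force: [-2.2, 0.6, 12.3]
width: 0.016
gripper_force: 64.1
```

On the floor (12 N reaction at the expected height). Release and retreat upward.

Emit:
{"name": "drive_tool", "arguments": {"increments": [[[0,0,0.0005,0,0,0],[0,0,0.0005,0,0,0],[0,0,0.0005,0,0,0],[0,0,0.0005,0,0,0],[0,0,0.01,0,0,0],[0,0,0.03,0,0,0],[0,0,0.08,0,0,0],[0,0,0.14,0,0,0],[-0.06,0,0.2,0,0,0],[-0.12,0,0.2,0,0,0],[-0.14,0.06,0.2,0,0,0],[-0.14,0.12,0.2,0,0,0],[-0.14,0.18,0.2,0,0,0],[-0.14,0.2,0.2,0,0,0],[-0.14,0.2,0.2,0,0,0]]], "gripper": 0.4}}

```text
clock: 13.82
tcp_pos: [0.4494, 0.2126, 0.2219]
tool_rot: [180.0, 0.0, -178.0]
wrist_force: [-0.6, -0.6, -1.1]
width: 0.0342
gripper_force: 0.0
```

Run:
```python
from h import *
from bench import manip, grab_frame
f=grab_frame("top");pickle.dump(f,open("top5.pkl","wb"));g=grab_frame("side");pickle.dump(g,open("side5.pkl","wb"))
s=manip.read_state(); print(s["clock"],s["tcp_pos"],s["tool_rot"])
a=cv2.resize(f["color"][140:240,230:370],None,fx=2.8,fy=2.8,interpolation=cv2.INTER_CUBIC)
b=cv2.resize(g["color"][120:250,280:390],None,fx=3.6,fy=3.6,interpolation=cv2.INTER_CUBIC)
H=b.shape[0]; im=np.hstack([cv2.copyMakeBorder(a,0,H-a.shape[0],0,0,0),b]); print(im.shape,a.shape);cv2.imwrite("pics/g.png",im)
```

```text
13.925 [0.44958469 0.2098248  0.22178407] [-1.79967860e+02 -3.88397753e-03 -1.78250179e+02]
(468, 788, 3) (280, 392, 3)
```

View pics/g.png

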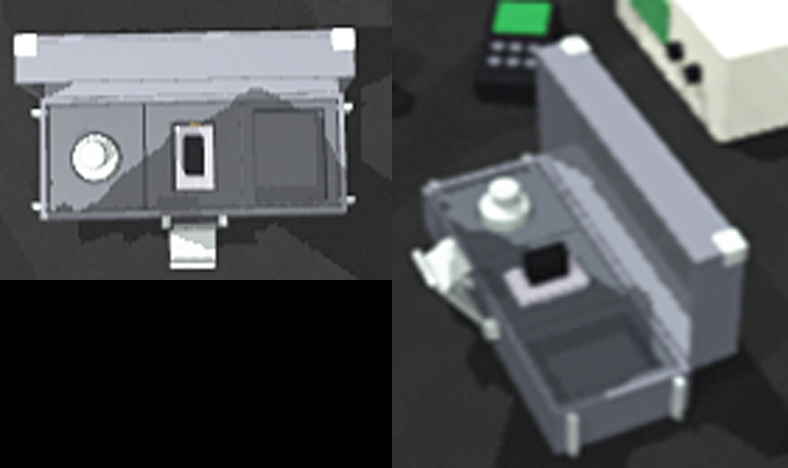

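The sensor is fully seated in the middle (small) pocket: top-crop (194,157), fin up, and the adapter undisturbed. Next I'll find the lid's angle from its outer corners in both views.

Run:
```python
from h import *
np.set_printoptions(precision=3,suppress=True)
t=load("top0"); s=load("side0")
o=lambda x,y:((x+.5)/3.8-.5+230,(y+.5)/3.8-.5+140)
q=lambda x,y:((x+.5)/3-.5+270,(y+.5)/3-.5+120)
c=np.array([.585,.0105]);a=np.radians(1.8);ex=np.array([np.cos(a),np.sin(a)]);ey=np.array([-ex[1],ex[0]])
W=lambda x,y,z:np.r_[c+x*ex+y*ey,z]
print("meas outer R top",o(481,38),"inner R top",o(481,104),"outer L top",o(20,45)," side outer R",q(326,195),"outer L",q(192,38))
for th in(1.4,1.5,1.57,1.65,1.75,1.9):
    C,S=np.cos(th),np.sin(th)
    O=lambda y:W(.056-.112*C+.04*S,y,.045+.112*S+.04*C); I=lambda y:W(.056-.112*C,y,.045+.112*S)
    print(th,"top outerR",proj(t,O(-.142)),"innerR",proj(t,I(-.142)),"outerL",proj(t,O(.142)),"side outerR",proj(s,O(-.142)),"outerL",proj(s,O(.142)), O(0)[[0,2]])
def tri(u,v):
    (p,d),(r,e)=ray(t,u),ray(s,v); A=np.c_[d,-e]; k=np.linalg.lstsq(A,r-p,rcond=None)[0]; m=p+d*k[0];n=r+e*k[1]; return (m+n)/2,np.linalg.norm(m-n)
print(tri(o(481,38),q(326,195)),tri(o(20,45),q(192,38)))
print("organizer front z0",onz(t,(313,103),0),"back top z.06",onz(t,(313,52),.06), "box corner",onz(t,(248,112),0))
```

```text
meas outer R top (356.2105263157895, 149.6315789473684) inner R top (356.2105263157895, 167.0) outer L top (234.89473684210526, 151.47368421052633)  side outer R (378.3333333333333, 184.66666666666669) outer L (333.6666666666667, 132.33333333333334)
1.4 top outerR [355.995 156.102] innerR [356.234 173.222] outerL [234.359 158.501] side outerR [373.563 188.981] outerL [327.439 130.58 ] [0.661 0.162]
1.5 top outerR [355.742 151.471] innerR [356.144 168.448] outerL [234.587 153.842] side outerR [377.509 188.479] outerL [330.959 130.421] [0.673 0.16 ]
1.57 top outerR [355.541 148.391] innerR [356.054 165.133] outerL [234.805 150.743] side outerR [380.157 188.349] outerL [333.346 130.516] [0.681 0.157]
1.65 top outerR [355.291 145.064] innerR [355.925 161.404] outerL [235.112 147.393] side outerR [383.047 188.424] outerL [335.979 130.83 ] [0.69  0.153]
1.75 top outerR [354.949 141.229] innerR [355.725 156.878] outerL [235.574 143.527] side outerR [386.428 188.845] outerL [339.099 131.521] [0.7   0.148]
1.9 top outerR [354.389 136.237] innerR [355.353 150.493] outerL [236.418 138.49 ] side outerR [390.946 190.129] outerL [343.36  133.151] [0.715 0.138]
(array([ 0.679, -0.129,  0.172]), np.float64(0.0004721674621851137)) (array([0.677, 0.157, 0.149]), np.float64(0.001673713686555667))
organizer front z0 [ 0.848 -0.024  0.   ] back top z.06 [ 0.967 -0.024  0.06 ] box corner [0.82  0.156 0.   ]
```

Lid angle is about 1.54 rad, with its outer face at x≈0.68 and free space behind it to 0.84. I'll go behind it with the fingers shut.

Emit:
{"name": "drive_tool", "arguments": {"increments": [[[0,0,0.05,0,0,0],[0.05,-0.033,0.05,0,0,0],[0.1,-0.067,0.05,0,0,0],[0.15,-0.1,0.05,0,0,0],[0.2,-0.133,0.05,0,0,0],[0.25,-0.167,0.05,0,0,0],[0.29,-0.197,0.05,0,0,0],[0.29,-0.197,0.05,0,0,0],[0.29,-0.197,0.05,0,0,0],[0.29,-0.197,0.0,0,0,0],[0.29,-0.197,-0.05,0,0,0],[0.29,-0.197,-0.1,0,0,0],[0.29,-0.197,-0.125,0,0,0],[0.29,-0.197,-0.125,0,0,0],[0.29,-0.197,-0.125,0,0,0]]], "gripper": 0}}

```text
clock: 15.8
tcp_pos: [0.7402, 0.0143, 0.0984]
tool_rot: [180.0, 0.1, -178.2]
wrist_force: [0.1, -0.1, 0.0]
width: 0.0001
gripper_force: 0.0
```

Run:
```python
import numpy as np
for i,th in enumerate(np.r_[np.linspace(1.6,0,33)]):
    r=.078+.014*(1-th/1.6); x=.641-r*np.cos(th)+.04*np.sin(th)+.011; z=.045+r*np.sin(th)+.04*np.cos(th)-.025
    print(round(th,2),round(x-.7402,3),round(z-.0984,3))
```

```text
1.6 -0.046 -0.002
1.55 -0.05 0.001
1.5 -0.054 0.003
1.45 -0.058 0.005
1.4 -0.062 0.007
1.35 -0.067 0.009
1.3 -0.071 0.01
1.25 -0.076 0.011
1.2 -0.08 0.012
1.15 -0.085 0.013
1.1 -0.09 0.013
1.05 -0.095 0.013
1.0 -0.1 0.013
0.95 -0.104 0.013
0.9 -0.109 0.012
0.85 -0.114 0.012
0.8 -0.119 0.01
0.75 -0.123 0.009
0.7 -0.128 0.008
0.65 -0.133 0.006
0.6 -0.137 0.004
0.55 -0.142 0.001
0.5 -0.146 -0.001
0.45 -0.15 -0.004
0.4 -0.154 -0.007
0.35 -0.158 -0.01
0.3 -0.162 -0.014
0.25 -0.165 -0.017
0.2 -0.169 -0.021
0.15 -0.172 -0.025
0.1 -0.175 -0.03
0.05 -0.178 -0.034
0.0 -0.18 -0.038
```

Emit:
{"name": "drive_tool", "arguments": {"increments": [[[-0.015,0,-0.001,0,0,0],[-0.03,0,-0.002,0,0,0],[-0.04,0,-0.002,0,0,0],[-0.046,0,-0.002,0,0,0],[-0.05,0,0.001,0,0,0],[-0.054,0,0.003,0,0,0],[-0.058,0,0.005,0,0,0],[-0.062,0,0.007,0,0,0],[-0.067,0,0.009,0,0,0],[-0.071,0,0.01,0,0,0],[-0.076,0,0.011,0,0,0],[-0.08,0,0.012,0,0,0]]]}}

```text
clock: 17.3
tcp_pos: [0.6594, 0.014, 0.1087]
tool_rot: [180.0, -0.0, -178.2]
wrist_force: [3.7, -0.5, -1.4]
width: 0.0001
gripper_force: 1.3
```

Run:
```python
from bench import manip, grab_frame
import pickle
f=grab_frame("side");pickle.dump(f,open("side6.pkl","wb")); s=manip.read_state(); print(s["tcp_pos"],s["wrist_force"])
from h import *
np.set_printoptions(precision=1,suppress=True)
# right-hand white corner cap on lid
m=(f["color"].min(2)>170)
c=np.array([.585,.0105]);a=np.radians(1.8);ex=np.array([np.cos(a),np.sin(a)]);ey=np.array([-ex[1],ex[0]])
for th in(1.54,1.2,1.0): 
    C,S=np.cos(th),np.sin(th); P=np.r_[c+(.056-.112*C+.04*S)*ex-.142*ey,.045+.112*S+.04*C]; print(th,proj(f,P))
n,l,st,ce=cv2.connectedComponentsWithStats(m.astype(np.uint8))
print([(st[i].tolist()) for i in range(1,n) if st[i][4]>8 and 280<ce[i][0]<400 and 120<ce[i][1]<250])
f=load("side5");n,l,st,ce=cv2.connectedComponentsWithStats((f["color"].min(2)>170).astype(np.uint8))
print([(st[i].tolist()) for i in range(1,n) if st[i][4]>8 and 280<ce[i][0]<400 and 120<ce[i][1]<250])
```

```text
[0.65892006 0.01397322 0.10877666] [ 2.69974426  0.51773308 -0.25049687]
1.54 [379.  188.4]
1.2 [365.3 191.1]
1.0 [356.8 194.6]
[[313, 132, 53, 65, 918], [304, 169, 14, 13, 111], [286, 185, 16, 16, 152], [311, 191, 24, 13, 120]]
[[326, 130, 9, 6, 37], [339, 143, 6, 6, 9], [345, 150, 16, 19, 30], [326, 166, 8, 8, 13], [304, 169, 14, 13, 111], [368, 182, 10, 9, 58], [286, 186, 15, 15, 125], [312, 195, 22, 9, 80], [350, 195, 6, 12, 19]]
```

The lid is following (about 1.2 rad, 3–4 N). Continuing slowly.

Emit:
{"name": "drive_tool", "arguments": {"increments": [[[-0.005,0,0.001,0,0,0],[-0.01,0,0.001,0,0,0],[-0.015,0,0.001,0,0,0],[-0.02,0,0.001,0,0,0],[-0.024,0,0.001,0,0,0],[-0.029,0,0,0,0,0],[-0.034,0,0,0,0,0],[-0.039,0,-0.002,0,0,0],[-0.043,0,-0.003,0,0,0],[-0.048,0,-0.004,0,0,0],[-0.053,0,-0.006,0,0,0],[-0.057,0,-0.008,0,0,0],[-0.062,0,-0.011,0,0,0],[-0.066,0,-0.013,0,0,0],[-0.07,0,-0.016,0,0,0],[-0.074,0,-0.019,0,0,0],[-0.078,0,-0.022,0,0,0],[-0.082,0,-0.026,0,0,0]]]}}

```text
clock: 19.6
tcp_pos: [0.5773, 0.014, 0.0823]
tool_rot: [-180.0, -0.0, -178.2]
wrist_force: [-0.4, -2.7, 2.7]
width: 0.0004
gripper_force: 1.2
```

Emit:
{"name": "drive_tool", "arguments": {"increments": [[[-0.003,0,-0.003,0,0,0],[-0.007,0,-0.007,0,0,0],[-0.01,0,-0.011,0,0,0],[-0.013,0,-0.014,0,0,0],[-0.015,0,-0.017,0,0,0],[-0.016,0,-0.019,0,0,0],[-0.016,0,-0.019,0,0,0]]]}}

```text
clock: 20.48
tcp_pos: [0.5613, 0.0141, 0.0633]
tool_rot: [180.0, -0.0, -178.2]
wrist_force: [0.4, -0.5, 0.4]
width: 0.0001
gripper_force: 0.0
```

Emit:
{"name": "drive_tool", "arguments": {"increments": [[[0,0,-0.001,0,0,0],[0,0,-0.002,0,0,0],[0,0,-0.003,0,0,0],[0,0,-0.004,0,0,0],[0,0,-0.004,0,0,0]]]}}

```text
clock: 21.1
tcp_pos: [0.5617, 0.014, 0.0595]
tool_rot: [-180.0, 0.0, -178.2]
wrist_force: [-0.1, 0.2, 1.2]
width: -0.0001
gripper_force: 0.4
```

```bash
cat > lid.py <<'E'
from h import *
from bench import manip, grab_frame
import sys
# front-top lid edge line in side view; predicted lid-edge pixels at right corner
f=grab_frame("side"); pickle.dump(f,open(sys.argv[1]+".pkl","wb")); s=manip.read_state(); print(s["tcp_pos"],s["wrist_force"])
np.set_printoptions(precision=1,suppress=True)
c=np.array([.585,.0105]);a=np.radians(1.8);ex=np.array([np.cos(a),np.sin(a)]);ey=np.array([-ex[1],ex[0]])
for th in(.4,.2,.1,.05,0):
    C,S=np.cos(th),np.sin(th); print(th,*[proj(f,np.r_[c+(.056-.112*C+d*S)*ex-.142*ey,.045+.112*S+d*C]) for d in(.04,0)])
n,l,st,ce=cv2.connectedComponentsWithStats((f["color"].min(2)>170).astype(np.uint8))
print([(st[i].tolist()) for i in range(1,n) if st[i][4]>5 and 280<ce[i][0]<400 and 150<ce[i][1]<250])
E
python3 lid.py side7
```

```text
[0.5619362  0.0139936  0.05949212] [0.63526467 0.5270296  1.16539355]
0.4 [334.4 211.8] [328.7 223.6]
0.2 [329.2 218.7] [326.3 230. ]
0.1 [327.1 222.2] [325.8 233. ]
0.05 [326.3 223.9] [325.6 234.4]
0 [325.5 225.6] [325.6 235.9]
[[289, 157, 7, 5, 25], [286, 185, 16, 16, 150], [306, 209, 3, 2, 6], [324, 214, 9, 11, 64]]
```

Emit:
{"name": "drive_tool", "arguments": {"increments": [[[0,0,-0.001,0,0,0],[0,0,-0.002,0,0,0],[0,0,-0.003,0,0,0],[0,0,-0.004,0,0,0],[0,0,-0.004,0,0,0]]]}}

```text
clock: 21.78
tcp_pos: [0.5618, 0.014, 0.0554]
tool_rot: [-180.0, 0.0, -178.2]
wrist_force: [-0.7, -0.0, 1.1]
width: -0.0002
gripper_force: 0.2
```

Emit:
{"name": "drive_tool", "arguments": {"increments": [[[0,0,-0.001,0,0,0],[0,0,-0.002,0,0,0],[0,0,-0.003,0,0,0],[0,0,-0.004,0,0,0],[0,0,-0.004,0,0,0]]]}}

```text
clock: 22.4
tcp_pos: [0.5619, 0.014, 0.0515]
tool_rot: [-180.0, 0.0, -178.2]
wrist_force: [0.4, -0.1, 0.2]
width: -0.0
gripper_force: 0.1
```

```bash
python3 lid.py side8
python3 - <<'E'
from h import *
x0,y0,x1,y1=285,170,345,250;k=4;f=load("side8")
q=cv2.resize(cv2.cvtColor(f["color"][y0:y1,x0:x1],cv2.COLOR_BGR2GRAY),None,fx=k,fy=k,interpolation=cv2.INTER_CUBIC)
for l in cv2.createLineSegmentDetector().detect(q)[0][:,0]:
    if np.hypot(l[2]-l[0],l[3]-l[1])<50: continue
    w=[((l[i]+.5)/k-.5+x0,(l[i+1]+.5)/k-.5+y0) for i in(0,2)]
    print(np.round(w,1).tolist(),*[np.round([onz(f,u,z)[:2] for u in w],3).tolist() for z in(.045,.085)])
E
```

```text
[0.56217752 0.01401059 0.05152344] [0.0718186  0.66209491 0.22813383]
0.4 [334.4 211.8] [328.7 223.6]
0.2 [329.2 218.7] [326.3 230. ]
0.1 [327.1 222.2] [325.8 233. ]
0.05 [326.3 223.9] [325.6 234.4]
0 [325.5 225.6] [325.6 235.9]
[[288, 160, 6, 5, 25], [286, 186, 16, 15, 147], [306, 209, 3, 2, 6], [322, 217, 9, 9, 57]]
[[344.6000061035156, 185.0], [333.3999938964844, 169.5]] [[0.661, 0.031], [0.659, 0.11]] [[0.642, -0.01], [0.64, 0.066]]
[[331.79998779296875, 221.6999969482422], [344.5, 217.89999389648438]] [[0.568, -0.093], [0.606, -0.093]] [[0.554, -0.127], [0.589, -0.127]]
[[344.5, 215.10000610351562], [329.1000061035156, 207.0]] [[0.61, -0.083], [0.583, -0.038]] [[0.593, -0.118], [0.568, -0.075]]
[[316.0, 230.10000610351562], [324.3999938964844, 244.89999389648438]] [[0.517, -0.105], [0.519, -0.16]] [[0.506, -0.138], [0.507, -0.191]]
```

Emit:
{"name": "drive_tool", "arguments": {"increments": [[[0,0,-0.001,0,0,0],[0,0,-0.002,0,0,0],[0,0,-0.003,0,0,0],[0,0,-0.004,0,0,0],[0,0,-0.004,0,0,0]]]}}

```text
clock: 23.08
tcp_pos: [0.5615, 0.014, 0.0484]
tool_rot: [180.0, 0.0, -178.2]
wrist_force: [-5.6, -0.3, 13.9]
width: 0.0001
gripper_force: 7.1
```

```bash
python3 lid.py side9
python3 - <<'E'
from bench import manip
s=manip.read_state(); print(s["ft_torque"],s["joint_torque"])
E
```

```text
[0.5614629  0.01400907 0.04834022] [-4.73455881 -0.08998111 14.3925154 ]
0.4 [334.4 211.8] [328.7 223.6]
0.2 [329.2 218.7] [326.3 230. ]
0.1 [327.1 222.2] [325.8 233. ]
0.05 [326.3 223.9] [325.6 234.4]
0 [325.5 225.6] [325.6 235.9]
[[287, 161, 7, 5, 26], [286, 186, 16, 15, 147], [306, 209, 3, 2, 6], [322, 218, 9, 9, 58]]
[0.02026722 1.14831517 0.00900505] [ 1.23205218e-01 -5.90187585e+01  3.33425961e+00 -1.43130389e+01
 -1.54394202e-02 -1.65244348e+00 -6.19392631e-04]
```

Run:
```python
from h import *
k=4
for n in("side0","side7","side8","side9"):
    x0,y0,x1,y1=300,200,365,255;f=load(n)
    q=cv2.resize(cv2.cvtColor(f["color"][y0:y1,x0:x1],cv2.COLOR_BGR2GRAY),None,fx=k,fy=k,interpolation=cv2.INTER_CUBIC)
    for l in cv2.createLineSegmentDetector().detect(q)[0][:,0]:
        if np.hypot(l[2]-l[0],l[3]-l[1])<36: continue
        w=[((l[i]+.5)/k-.5+x0,(l[i+1]+.5)/k-.5+y0) for i in(0,2)]
        P=np.array([onz(f,u,.085)[:2] for u in w]);Q=np.array([onz(f,u,.045)[:2] for u in w])
        if abs(P[0,1]-P[1,1])<.006: print(n,np.round(w,1).tolist(),np.round(P,4).tolist(),np.round(Q,4).tolist())
```

```text
side0 [[330.29998779296875, 233.3000030517578], [357.20001220703125, 224.1999969482422]] [[0.5349, -0.1618], [0.6104, -0.1594]] [[0.5484, -0.1298], [0.6281, -0.1272]]
side0 [[332.1000061035156, 243.39999389648438], [355.70001220703125, 235.10000610351562]] [[0.5265, -0.1936], [0.5912, -0.1912]] [[0.5395, -0.1633], [0.6078, -0.1608]]
side0 [[317.3999938964844, 214.1999969482422], [344.1000061035156, 205.6999969482422]] [[0.5289, -0.0877], [0.6066, -0.0855]] [[0.5421, -0.0516], [0.624, -0.0493]]
side0 [[345.6000061035156, 213.5], [329.1000061035156, 219.60000610351562]] [[0.5986, -0.1134], [0.55, -0.1172]] [[0.6156, -0.0787], [0.5643, -0.0828]]
side0 [[340.6000061035156, 227.60000610351562], [330.1000061035156, 231.1999969482422]] [[0.5665, -0.154], [0.5369, -0.1551]] [[0.5817, -0.1215], [0.5505, -0.1227]]
side0 [[352.1000061035156, 223.6999969482422], [340.6000061035156, 227.60000610351562]] [[0.5991, -0.1529], [0.5665, -0.1539]] [[0.6161, -0.1205], [0.5817, -0.1215]]
side7 [[333.20001220703125, 219.1999969482422], [344.70001220703125, 216.5]] [[0.5604, -0.12], [0.592, -0.1224]] [[0.5753, -0.0857], [0.6087, -0.0882]]
side7 [[332.29998779296875, 243.3000030517578], [355.79998779296875, 235.10000610351562]] [[0.527, -0.1935], [0.5915, -0.1912]] [[0.54, -0.1633], [0.6081, -0.1608]]
side8 [[331.79998779296875, 221.60000610351562], [345.0, 217.8000030517578]] [[0.5538, -0.1265], [0.5907, -0.127]] [[0.5683, -0.0926], [0.6072, -0.0931]]
side8 [[332.5, 243.3000030517578], [355.79998779296875, 235.10000610351562]] [[0.5275, -0.1934], [0.5915, -0.1913]] [[0.5406, -0.1631], [0.6081, -0.161]]
side9 [[331.70001220703125, 222.5], [345.3999938964844, 218.1999969482422]] [[0.5523, -0.1291], [0.5911, -0.1286]] [[0.5668, -0.0954], [0.6077, -0.0948]]
side9 [[332.3999938964844, 243.3000030517578], [356.1000061035156, 235.0]] [[0.5272, -0.1934], [0.5923, -0.1912]] [[0.5403, -0.1632], [0.6089, -0.1609]]
```

The lid's right top edge sits at the shut height (residual <0.01 rad) and the stop reaction is 14 N. One slightly firmer press, then over to the front of the clasp.

Emit:
{"name": "drive_tool", "arguments": {"increments": [[[0,0,-0.0007,0,0,0],[0,0,-0.0007,0,0,0],[0,0,-0.0007,0,0,0]]]}}

```text
clock: 23.5
tcp_pos: [0.5615, 0.014, 0.0483]
tool_rot: [180.0, 0.0, -178.2]
wrist_force: [-6.7, 0.1, 22.2]
width: -0.0001
gripper_force: 11.2
```

Emit:
{"name": "drive_tool", "arguments": {"increments": [[[0,0,0.02,0,0,0],[0,0,0.06,0,0,0],[0,0,0.08,0,0,0],[-0.05,-0.003,0.08,0,0,0],[-0.1,-0.006,0.08,0,0,0],[-0.122,-0.0065,0.08,0,0,0],[-0.122,-0.0065,0.08,0,0,0],[-0.122,-0.0065,0.08,0,0,0],[-0.122,-0.0065,0.04,0,0,0],[-0.122,-0.0065,0.0,0,0,0],[-0.122,-0.0065,-0.012,0,0,0],[-0.122,-0.0065,-0.012,0,0,0],[-0.122,-0.0065,-0.012,0,0,0]]]}}

```text
clock: 25.12
tcp_pos: [0.4405, 0.0075, 0.0357]
tool_rot: [180.0, 0.1, -178.2]
wrist_force: [-0.3, 0.1, -0.5]
width: -0.0005
gripper_force: 0.0
```

```bash
python3 lid.py side10 | head -1
python3 - <<'E'
from h import *
k=4
x0,y0,x1,y1=300,200,365,255;f=load("side10")
q=cv2.resize(cv2.cvtColor(f["color"][y0:y1,x0:x1],cv2.COLOR_BGR2GRAY),None,fx=k,fy=k,interpolation=cv2.INTER_CUBIC)
for l in cv2.createLineSegmentDetector().detect(q)[0][:,0]:
        if np.hypot(l[2]-l[0],l[3]-l[1])<36: continue
        w=[((l[i]+.5)/k-.5+x0,(l[i+1]+.5)/k-.5+y0) for i in(0,2)]
        P=np.array([onz(f,u,.085)[:2] for u in w])
        if abs(P[0,1]-P[1,1])<.006: print(np.round(w,1).tolist(),np.round(P,4).tolist())
n,l,st,ce=cv2.connectedComponentsWithStats((f["color"].min(2)>170).astype(np.uint8))
print([(st[i].tolist()) for i in range(1,n) if st[i][4]>5 and 280<ce[i][0]<400 and 150<ce[i][1]<250])
E
```

```text
[0.4405995  0.00753145 0.0359087 ] [-0.92047425 -0.10294866 -0.67450456]
[[335.29998779296875, 221.39999389648438], [362.3999938964844, 212.39999389648438]] [[0.5624, -0.1292], [0.6413, -0.1268]]
[[332.5, 243.3000030517578], [355.8999938964844, 235.0]] [[0.5275, -0.1934], [0.5918, -0.1912]]
[[287, 161, 7, 5, 26], [286, 186, 16, 15, 135], [323, 220, 7, 6, 28]]
```

The lid is flat shut (edge slope 1.7°, matching the case yaw). Swinging the clasp now.

Emit:
{"name": "drive_tool", "arguments": {"increments": [[[0.01,0,0,0,0,0],[0.018,0,0,0,0,0],[0.022,0,0,0,0,0],[0.026,0,0,0,0,0],[0.03,0,0,0,0,0],[0.034,0,0,0,0,0],[0.038,0,0,0,0,0],[0.042,0,0,0,0,0],[0.046,0,0,0,0,0],[0.05,0,0,0,0,0],[0.054,0,0,0,0,0],[0.058,0,0,0,0,0],[0.06,0,0,0,0,0],[0.06,0,0,0,0,0]]]}}

```text
clock: 26.92
tcp_pos: [0.5002, 0.0075, 0.0349]
tool_rot: [-180.0, 0.0, -178.2]
wrist_force: [-0.3, -0.2, -0.3]
width: -0.0001
gripper_force: 0.0
```

Emit:
{"name": "drive_tool", "arguments": {"increments": [[[0.002,0,0,0,0,0],[0.004,0,0,0,0,0],[0.005,0,0,0,0,0],[0.006,0,0,0,0,0],[0.007,0,0,0,0,0],[0.008,0,0,0,0,0],[0.008,0,0,0,0,0]]]}}

```text
clock: 27.8
tcp_pos: [0.508, 0.0075, 0.0349]
tool_rot: [-180.0, 0.0, -178.2]
wrist_force: [-0.4, 0.6, 0.3]
width: -0.0002
gripper_force: 0.3
```

```bash
cat > clasp.py <<'E'
from h import *
from bench import manip, grab_frame
import sys
np.set_printoptions(precision=1,suppress=True)
g=grab_frame("side"); t=grab_frame("top"); pickle.dump(g,open("sideC.pkl","wb")); pickle.dump(t,open("topC.pkl","wb"))
s=manip.read_state(); print(s["clock"],s["tcp_pos"],s["wrist_force"])
c=np.array([.585,.0105]);a=np.radians(1.8);ex=np.array([np.cos(a),np.sin(a)]);ey=np.array([-ex[1],ex[0]])
for th in(.57,.3,.1,0):
    P=[np.r_[c+(-.064-.072*np.sin(th))*ex+y*ey,.03+.072*np.cos(th)] for y in(-.02,.02)]
    print(th,*[proj(f,p) for f in(g,t) for p in P])
for f,b in((g,(275,330,165,225)),(t,(270,330,190,245))):
    n,l,st,ce=cv2.connectedComponentsWithStats((f["color"].min(2)>165).astype(np.uint8))
    print([st[i].tolist() for i in range(1,n) if st[i][4]>5 and b[0]<ce[i][0]<b[1] and b[2]<ce[i][1]<b[3]])
E
python3 clasp.py
```

```text
27.9 [0.5 0.  0. ] [-0.7 -0.3  0.5]
0.57 [291.5 199. ] [286.6 189.9] [306.2 234.4] [290.  234.8]
0.3 [297.4 195. ] [292.3 186. ] [305.9 227.2] [289.6 227.6]
0.1 [302.2 192.8] [297.  183.8] [305.8 221.4] [289.5 221.8]
0 [304.7 191.9] [299.4 183. ] [305.7 218.5] [289.4 218.8]
[[307, 186, 7, 7, 27], [306, 209, 3, 3, 6], [323, 220, 7, 7, 39]]
[[311, 214, 6, 16, 35]]
```

Emit:
{"name": "drive_tool", "arguments": {"increments": [[[0.001,0,0,0,0,0],[0.002,0,0,0,0,0],[0.003,0,0,0,0,0],[0.004,0,0,0,0,0],[0.004,0,0,0,0,0]]]}}

```text
clock: 28.52
tcp_pos: [0.5098, 0.0074, 0.0347]
tool_rot: [180.0, -0.2, -178.2]
wrist_force: [-5.8, 0.4, 3.5]
width: -0.0001
gripper_force: 3.1
```

Emit:
{"name": "drive_tool", "arguments": {"increments": [[[0.001,0,0,0,0,0],[0.002,0,0,0,0,0],[0.002,0,0,0,0,0],[0.002,0,0,0,0,0]]]}}

```text
clock: 29.02
tcp_pos: [0.5098, 0.0074, 0.0346]
tool_rot: [180.0, -0.4, -178.2]
wrist_force: [-10.7, -0.1, 8.0]
width: -0.0
gripper_force: 5.5
```

Emit:
{"name": "drive_tool", "arguments": {"increments": [[[-0.02,0,0,0,0,0],[-0.06,0,0,0,0,0],[-0.065,0,0.05,0,0,0],[-0.065,0.05,0.1,0,0,0],[-0.065,0.1,0.13,0,0,0],[-0.065,0.15,0.13,0,0,0],[-0.065,0.2,0.13,0,0,0],[-0.065,0.25,0.13,0,0,0],[-0.065,0.3,0.13,0,0,0],[-0.065,0.3,0.13,0,0,0],[-0.065,0.3,0.13,0,0,0]]]}}

```text
clock: 30.4
tcp_pos: [0.4488, 0.3069, 0.1647]
tool_rot: [-180.0, 0.0, -178.2]
wrist_force: [-0.1, -0.8, 0.4]
width: -0.0001
gripper_force: 0.0
```

```bash
python3 clasp.py
python3 - <<'E'
from h import *
f=load("topC"); k=4
x0,y0,x1,y1=275,190,325,240
q=cv2.resize(cv2.cvtColor(f["color"][y0:y1,x0:x1],cv2.COLOR_BGR2GRAY),None,fx=k,fy=k,interpolation=cv2.INTER_CUBIC)
for l in cv2.createLineSegmentDetector().detect(q)[0][:,0]:
    if np.hypot(l[2]-l[0],l[3]-l[1])<30: continue
    w=[((l[i]+.5)/k-.5+x0,(l[i+1]+.5)/k-.5+y0) for i in(0,2)]
    P=np.array([onz(f,u,.1)[:2] for u in w]); print(np.round(w,1).tolist(),np.round(P,3).tolist())
E
```

```text
30.5 [0.4 0.3 0.2] [ 0.3 -0.1 -0.6]
0.57 [291.5 199. ] [286.6 189.9] [306.2 234.4] [290.  234.8]
0.3 [297.4 195. ] [292.3 186. ] [305.9 227.2] [289.6 227.6]
0.1 [302.2 192.8] [297.  183.8] [305.8 221.4] [289.5 221.8]
0 [304.7 191.9] [299.4 183. ] [305.7 218.5] [289.4 218.8]
[[303, 184, 10, 10, 63], [306, 209, 3, 3, 6]]
[[288, 208, 18, 13, 185], [308, 217, 3, 4, 10]]
[[287.20001220703125, 220.6999969482422], [310.3999938964844, 220.0]] [[0.516, 0.034], [0.518, -0.023]]
[[306.0, 219.8000030517578], [305.29998779296875, 207.0]] [[0.518, -0.012], [0.55, -0.01]]
[[305.1000061035156, 207.39999389648438], [289.5, 207.8000030517578]] [[0.549, -0.01], [0.548, 0.029]]
[[302.29998779296875, 217.3000030517578], [291.29998779296875, 217.60000610351562]] [[0.524, -0.003], [0.523, 0.024]]
[[274.70001220703125, 216.8000030517578], [286.29998779296875, 216.5]] [[0.525, 0.065], [0.526, 0.036]]
[[316.6000061035156, 217.0], [324.20001220703125, 217.1999969482422]] [[0.526, -0.038], [0.525, -0.057]]
```

The plate top is at x≈0.5205 (pivot 0.521) and the hook reaches 0.549 over the lid, so the clasp is home. The arm is clear, so I'll hand the job in.

```bash
python3 -c "
from bench import workorder
print(workorder.finish_job())"
```

```text
the job is handed in; nothing more can be done
None
```

I put the sensor head down in its own pocket, shut the lid gently and then swung the clasp home; the job was handed in at about 30.5 s with the arm clear of everything, and no verdict came back.

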